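# Turn out a tin of descaling tablets onto its lid

### The arm

A 7-joint arm with a two-finger parallel gripper is mounted at the origin on the work surface. World frame = base frame: x ahead of the robot, y to its left, z up, the work surface at z = 0. Lengths are in m, angles in rad, forces in N, time in s.
With the tool pointing down it reaches from about 0.375 to 0.925 m from the base axis. Payload 3.1 kg.
Tool frame: the origin (TCP) lies midway between the tips of the shut fingers; the grasp point (between the pads) lies 19 mm behind it (grip_point_offset is the distance from the TCP to the grasp point, in m); z points along the fingers, y is the line along which they close (so a half turn about z gives the same grasp; the last joint's range is limited). The gripper opens to 85 mm and grips with 20 to 120 N. Pads are 22 mm wide; open, the fingers measure 114 mm over their backs; the gripper's body (76 mm by 85 mm) begins 54 mm behind the grasp point. The pads swing forward as they close: fully open they stand 13 mm farther back than shut.
Start: joints at [1.018, 0.383, 0.044, 1.598, -0.018, 1.161, -0.05], TCP at [0.286, -0.584, 0.231] pointing down, gripper open.
Joint ranges: [-2.61, 2.61], [-0.41, 2.15], [-1.48, 1.57], [0, 2.5], [-1.57, 4.71], [0.05, 1.97], [-2.85, 2.85]. Speed limits (rad/s): [2.79, 2.79, 3.14, 3.14, 3.14, 3.14, 3.14].

### API

Orientations are given as [roll, pitch, yaw] about the fixed x, y, z axes, in that order (R = Rz(yaw) Ry(pitch) Rx(roll)).
In Python, from plant import get_state, capture, hand_in, grip_point_offset gives the robot as it stands.
- The arm moves only by the tool drive_tool, never from a script. Its argument "rows" is a list of rows, each a list of 7 numbers: the turn, a rotation vector about the tool's x, y, z scaled (see below), then the shift along the tool's x, y, z scaled (see below), then the closure in counts, from 0 (fully open) to 255 (shut). In form: [[ax, ay, az, tx, ty, tz, jaw], ...]. A call has 1 to 10 rows; each row shifts and turns the commanded pose from where the row before left it, along the tool's axes as they then stand; what a row does not reach is not made up. The controller multiplies each number of a shift by 0.03 m and each number of a turn by 4 degrees. A row lasts 1/10 s, in which the tool goes at most 50 mm and 8.59 degrees, less where a joint would pass 70% of its speed; a pose out of reach is approached as far as the arm can. A call with a number of a shift or a turn outside -1 to 1 is refused whole. A call with a gripper value outside its range is refused whole. The fingers move at their own pace and stop on an object; "newtons" is the grip in N (left out, the last holds). Time passes only in rows, so rows that do not move let the fingers close. It gives the time, the measured TCP pose, the force, the opening and the grip force at its end, in the units of the state.
- get_state(): the state, without advancing time (a new reading comes with each control period).
- capture(name): name is "scene" or "side" or "wrist"; returns a dict with "img" (400x640x3 uint8, blue, green, red), "K" (3x3 intrinsics, pixels), "D" ([k1, k2, p1, p2, k3] as OpenCV has them; the pictures are not rectified), "position" and "attitude" of the camera in the world; the wrist camera has in their place "hand_eye" (4x4, takes a point from camera to tool coordinates, whose origin is the TCP and whose axes are the flange's). Camera axes: x right, y down, z forward; pixel columns grow to the right and rows downward; lengths in m; the calibration is good to about 2 mm. A picture is of the moment at which its call begins: read the wrist's pose just before it. There is no depth.
- hand_in(): hands the job in; it is judged then, once.
The state is a dict: "t": time; "qpos": joint angles; "qd": joint speeds; "tau": joint torques, N m; "tool_pos": TCP position; "ee_rot": TCP orientation; "ft_force": force on the tool from outside, world axes, zero at the start; "ft_torque": the same for the moment, N m; "gripper_width": finger opening in m; "finger_force": force on a finger pad.
Only numpy, scipy, OpenCV 4.12 (cv2) and the standard library are available. Lean on these libraries where they do the work, as an engineer would, in place of code of your own. Each camera call takes 0.05 s, during which the arm holds its last target. There are 200 camera calls.

### The job

Turn out the tin of descaling tablets by the water machine: lay the closed tin on its side and let go, take it again with one finger on the lid and the other on the bottom, and turn it upside down with the lid pinched shut so that it stands closed on its lid on the wooden board. Let go, then lift the tin off and stand it, mouth down, clear of the lid, leaving the lid lying on the board as a tray with all three tablets in it. The lid is only loosely plugged in and must not come open before the tin is upside down; leave the cup, mug and bottle where they are.

Things in the scene. Friction and masses are not known exactly. Their poses are not given: they have to be found in the camera images.
- tin_mid (a point): Steel box with a paper label, open on top, 96 (its x) by 56 (y) by 57 mm high (z), walls and bottom 2.5 mm, about 0.22 kg. Point: its centre, 28.5 mm above its underside; z points from bottom to mouth. It starts upright on the counter, closed (60 mm high with lid), tablets inside. Its sides can be gripped across y without touching the lid, which is set back 1.5 mm all round.
- lid_mid (a point): Loose plug lid: plate 93 x 53 x 3 mm on the tin's rim, with a hollow plug rim (88.5 x 48.5 outside, 22 mm deep, 1.2 mm play each side) in its mouth, no catch; 60 g. Point: the plate's centre, 30 mm from the tin's centre along the tin's z when shut; z away from the plug. With the tin on its side it stays in but may creep out a few mm; it slides out if the mouth looks lower.
- tablet0_mid (a point): Centre of the first loose white tablet, a block 20 by 30 by 14 mm, 14 g, inside the closed tin (not visible until the tin is taken off).
- tablet1_mid (a point): Centre of the second tablet, the same.
- tablet2_mid (a point): Centre of the third tablet, the same.
- board_top (a point): Flat wooden board fixed to the counter, 200 (its x) by 220 (its y) by 12 mm thick. The point is the centre of its upper face, 12 mm above the counter; z up.
- cup: Bystander: paper-coloured cup, 84 mm wide, 100 mm high, standing on the counter; origin at the centre of its foot, z up.
- mug: Bystander: white mug with a handle, 80 mm wide, 90 mm high; origin at the centre of its foot, z up.
- bottle: Bystander: white bottle, 64 mm wide, 170 mm high; origin at the centre of its foot, z up.
Not all that is in view belongs to the job. Of the things shaped like the part that bears lid_mid, the aluminium one is meant. What is shaped like the part that bears tin_mid but purple is not meant.

How it is judged:
By the outcome, as a careful person would: the job done as asked, in the order asked, and still so for the second after the job is handed in, with the robot touching nothing.
It also fails if it takes over 72 s, if anything falls off the work surface, if the arm or the gripper's body presses on something with over 40 N, if the wrist force passes 120 N, or if a joint passes its speed limit or range.

## Working session

There is one attempt and no reset: what is moved stays moved. The work goes in short steps, Python scripts to look and compute and a tool call to move; the robot and the scene stay as the last step left them, time stands still between calls to the robot, and variables do not carry over. Pictures are saved under pics/ and viewed, at most 12 in all, crops included, and the job is handed in when it is done.

Besides the shell and the picture viewer there is one more tool, called after "Emit:" in YAML: its name, and indented under it one key for each argument. drive_tool: Moves the arm, as the interface text tells. Its arguments: {"type":"object","properties":{"rows":{"type":"array"},"newtons":{"type":"number"}},"required":["rows"]}

```bash
mkdir -p pics; ls; python3 - <<'E'
from plant import *
import cv2,numpy as np
s=get_state();print(s['t'],s['tool_pos'],s['ee_rot'],s['gripper_width'])
try: print(grip_point_offset)
except: pass
import pickle
d={}
for n in("scene","side","wrist"):
    c=capture(n);d[n]=c;cv2.imwrite(f"pics/{n}0.png",c["img"])
    print(n,np.round(c["K"],1).tolist(),c["D"],c.get("position"),c.get("attitude"),c.get("hand_eye"))
pickle.dump(d,open("d0.pkl","wb"))
a=np.hstack([d["scene"]["img"][:, :],]);cv2.imwrite("pics/a.png",a)
E
```

```text
pics
0.0 [ 0.28509014 -0.58308361  0.22986837] [-3.13894411e+00  1.31417529e-04  4.54852345e-01] 0.08530738285736361
0.0187
scene [[488.7, 0.0, 317.0], [0.0, 488.7, 205.0], [0.0, 0.0, 1.0]] [0.02355732 0.         0.         0.         0.        ] [1.46584948 0.14646357 0.76259424] [-2.21966716  0.00542318  1.68689285] None
side [[477.3, 0.0, 318.7], [0.0, 477.3, 198.9], [0.0, 0.0, 1.0]] [-0.05548525  0.          0.          0.          0.        ] [0.35291309 0.75836405 0.8097821 ] [-2.33544744e+00  2.05400703e-03 -2.85500510e+00] None
wrist [[290.8, 0.0, 320.7], [0.0, 290.8, 199.1], [0.0, 0.0, 1.0]] [0.00503139 0.         0.         0.         0.        ] None None [[ 1.01473067e-03 -9.45750908e-01 -3.24891044e-01  8.36697790e-02]
 [ 9.99999097e-01  6.73290408e-04  1.16335844e-03  8.17117460e-04]
 [-8.81501278e-04 -3.24891931e-01  9.45750737e-01 -1.42372014e-01]
 [ 0.00000000e+00  0.00000000e+00  0.00000000e+00  1.00000000e+00]]
```

View pics/scene0.png

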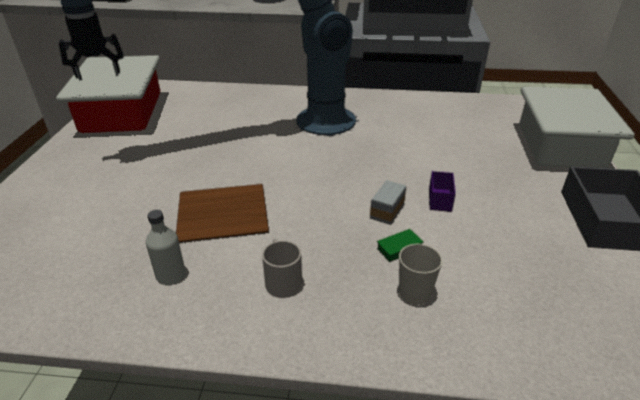

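View pics/side0.png

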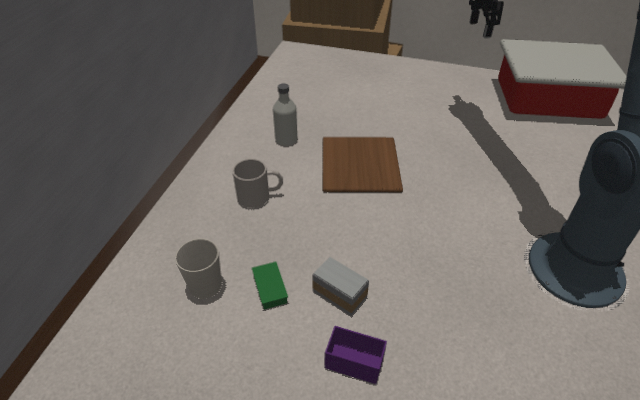

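The scene view shows the closed tin at about (388,200) with its aluminium lid and the board at (223,211). The green lid (400,244) and purple box (441,191) are decoys. In the side view the tin is at (340,285) and the board at (361,164).

```bash
cat > h.py <<'E'
import numpy as np,cv2
from scipy.spatial.transform import Rotation as R
from plant import *
def pose(c,s=None):
    if c.get("hand_eye") is not None:
        T=np.eye(4);T[:3,:3]=R.from_euler('xyz',s['ee_rot']).as_matrix();T[:3,3]=s['tool_pos']
        T=T@np.array(c["hand_eye"]);return T[:3,:3],T[:3,3]
    return R.from_euler('xyz',c["attitude"]).as_matrix(),np.array(c["position"])
def cast(c,px,z,s=None):
    M,p=pose(c,s);px=np.array(px,float).reshape(-1,1,2)
    u=cv2.undistortPoints(px,np.array(c["K"]),np.array(c["D"])).reshape(-1,2)
    d=np.c_[u,np.ones(len(u))]@M.T
    return p+d*((z-p[2])/d[:,2:3])
def quad(mask,minarea=80):
    cs,_=cv2.findContours(mask.astype(np.uint8),cv2.RETR_EXTERNAL,cv2.CHAIN_APPROX_NONE)
    return max(cs,key=cv2.contourArea).reshape(-1,2)
def rect(c,px,z,s=None):
    P=cast(c,px,z,s)[:,:2]
    (x,y),(w,h),a=cv2.minAreaRect((P*1000).astype(np.float32))
    if w<h: w,h,a=h,w,a+90
    return np.round([x,y,w,h,(a+90)%180-90],1)
E
python3 - <<'E'
from h import *
import pickle
d=pickle.load(open("d0.pkl","rb"))
boxes={"scene":(355,170,420,230),"side":(300,250,380,320)}
bb={"scene":(165,175,280,250),"side":(310,125,415,205)}
out=[]
for n in boxes:
    c=d[n];img=c["img"];hsv=cv2.cvtColor(img,cv2.COLOR_BGR2HSV)
    x0,y0,x1,y1=bb[n];m=np.zeros(img.shape[:2],bool)
    m[y0:y1,x0:x1]=(hsv[y0:y1,x0:x1,1]>110)
    q=quad(m);print(n,"board",rect(c,q,.012))
    x0,y0,x1,y1=boxes[n];crop=img[y0:y1,x0:x1]
    out.append(cv2.resize(crop,(390,390*(y1-y0)//(x1-x0)),interpolation=cv2.INTER_CUBIC)[:340])
    cx,cy={"scene":(390,192),"side":(342,277)}[n]
    print(img[cy-3:cy+4:3,cx-6:cx+7:4].tolist(), img[y0+3,x0+3])
h=max(o.shape[0] for o in out)
cv2.imwrite("pics/crop0.png",np.hstack([cv2.copyMakeBorder(o,0,h-o.shape[0],0,5,0) for o in out]))
E
```

```text
scene board [ 533.  -206.6  215.   202.1  -74.1]
[[[141, 144, 136], [137, 140, 137], [139, 142, 137], [135, 140, 134]], [[136, 143, 137], [135, 139, 135], [135, 142, 135], [137, 140, 136]], [[139, 143, 139], [135, 141, 133], [140, 145, 138], [142, 147, 141]]] [149 156 161]
side board [ 523.8 -200.7  217.5  196.1  -73.7]
[[[133, 137, 137], [133, 136, 136], [136, 138, 138], [134, 138, 138]], [[135, 138, 138], [134, 137, 136], [131, 136, 136], [135, 138, 137]], [[134, 137, 136], [135, 139, 138], [136, 138, 138], [132, 136, 134]]] [140 148 155]
```

View pics/crop0.png

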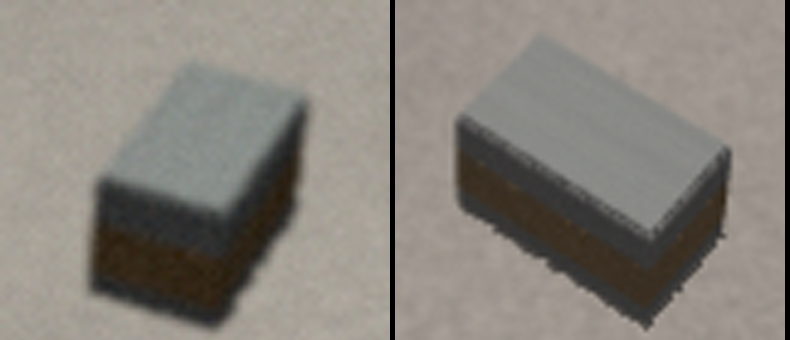

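The crop shows the closed tin clearly. The lid top's corners are at about (193,62), (305,100), (228,215) and (100,182) on the left, and (541,36), (729,148), (652,238) and (457,118) on the right.

```bash
python3 - <<'E'
from h import *
import pickle
d=pickle.load(open("d0.pkl","rb"))
a=np.array([(193,62),(305,100),(228,215),(100,182)])/6+(355,170)
b=np.array([(146,36),(334,148),(257,238),(62,118)])/4.875+(300,250)
for n,q in(("scene",a),("side",b)):
    c=d[n]
    P=cast(c,q,.06)*1000;print(n,P[:,:2].round(1).tolist(),P.mean(0).round(1))
    for i,j in((0,1),(3,2),(1,2),(0,3)):
        v=P[j]-P[i];print(np.hypot(*v[:2]).round(1),np.degrees(np.arctan2(v[1],v[0])).round(1))
for n,r in {"cup/scene":("scene",(418,292)),"mug":("scene",(283,284)),"cup/side":("side",(203,290)),"purple":("scene",(441,195)),"green":("scene",(400,247)),"bottle":("scene",(170,272))}.items():
    print(n,cast(d[r[0]],r[1],.0 if n!="purple" else .03).round(3)[0])
E
```

```text
scene [[423.7, 200.8], [446.9, 247.0], [529.9, 214.7], [513.5, 164.0]] [478.5 206.6  60. ]
51.8 63.4
53.3 72.1
89.1 -21.3
97.0 -22.3
side [[505.6, 165.9], [419.0, 199.9], [438.3, 249.7], [526.6, 215.9]] [472.4 207.8  60. ]
93.1 158.6
94.5 159.1
53.4 68.8
54.3 67.2
cup/scene [0.743 0.27  0.   ]
mug [ 0.752 -0.014  0.   ]
cup/side [0.745 0.275 0.   ]
purple [0.431 0.339 0.03 ]
green [ 0.607  0.235 -0.   ]
bottle [ 0.743 -0.266 -0.   ]
```

Emit:
drive_tool:
  rows:
    - [0,0,0,0.82,-0.99,0,0]
    - [0,0,0,0.82,-0.99,0,0]
    - [0,0,0,0.82,-0.99,0,0]
    - [0,0,0,0.82,-0.99,0,0]
    - [0,0,0,0.82,-0.99,0,0]
    - [0,0,0,0.82,-0.99,0,0]
    - [0,0,0,0.82,-0.99,0,0]
    - [0,0,0,0.82,-0.99,0,0]
    - [0,0,0,0.82,-0.99,0,0]
    - [0,0,0,0.82,-0.99,0,0]

```text
t: 1.15
tool_pos: [0.3759, -0.2074, 0.2311]
ee_rot: [3.142, 0.0, 0.455]
ft_force: [1.8, -0.6, 0.2]
gripper_width: 0.0856
finger_force: 0.0
```

Emit:
drive_tool:
  rows:
    - [0,0,0,0.82,-0.99,0,0]
    - [0,0,0,0.82,-0.99,0,0]
    - [0,0,0,0.82,-0.99,0,0]
    - [0,0,0,0.82,-0.99,0,0]
    - [0,0,0,0.82,-0.99,0,0]
    - [0,0,0,0.82,-0.99,0,0]
    - [0,0,0,0.82,-0.99,0,0]
    - [0,0,0,0.82,-0.99,0,0]
    - [0,0,0,0.82,-0.99,0,0]
    - [0,0,0,0.82,-0.99,0,0]

```text
t: 2.15
tool_pos: [0.4665, 0.167, 0.2311]
ee_rot: [3.141, 0.0, 0.454]
ft_force: [0.1, -0.5, 0.1]
gripper_width: 0.0852
finger_force: 0.0
```

```bash
python3 - <<'E'
from h import *
s=get_state();print(s['t'],s['tool_pos'],s['ee_rot'],np.round(s['qpos'],3),s['gripper_width'])
q=[np.array([1.018,.383,.044,1.598,-.018,1.161,-.05]),np.array(s['qpos'])]
e=[np.array([-3.13894411,.000131,.45485]),np.array(s['ee_rot'])]
import itertools
# wrist orientation model: Rz(s1 q1)Ry(q2)Rz(s3 q3)Ry(q4)Rz(s5 q5)Ry(q6)Rz(s7 q7)*C
res=[]
for sg in itertools.product((1,-1),repeat=4):
    f=lambda q:R.from_euler('ZYZYZYZ' [:3],[sg[0]*q[0],q[1],sg[1]*q[2]])*R.from_euler('YZY',[q[3],sg[2]*q[4],q[5]])*R.from_euler('z',sg[3]*q[6])
    C=[f(a).inv()*R.from_euler('xyz',b) for a,b in zip(q,e)]
    res.append((np.degrees((C[0].inv()*C[1]).magnitude()),sg,C[0].as_euler('xyz',degrees=True).round(1)))
for r in sorted(res,key=lambda r:r[0])[:5]:print(r)
E
```

```text
2.15 [0.4665448  0.16703405 0.23113947] [3.14121404e+00 1.77980876e-04 4.54455168e-01] [ 0.203  0.142 -0.672  1.934  0.099  1.099 -1.625] 0.08519993424556205
(np.float64(0.15125548946667824), (-1, -1, -1, -1), array([ 0.2, -0. , 90. ]))
(np.float64(0.20348362036794604), (1, 1, 1, 1), array([   0.2,   -0. , -142.1]))
(np.float64(11.80374420404143), (1, 1, -1, 1), array([  -1.4,    1.1, -143. ]))
(np.float64(12.033640983164519), (-1, -1, 1, -1), array([ 0.3,  1.9, 90.8]))
(np.float64(81.78722659471161), (-1, 1, -1, -1), array([-0.1, -1.9, 94.7]))
```

```bash
cat >> h.py <<'E'
def wrist(Rt,az,phi):
    M=(R.from_euler('ZY',[az,phi],degrees=True).inv()*R.from_matrix(Rt)*R.from_euler('z',-90,degrees=True))
    e=M.as_euler('ZYZ')  # -j5, j6, -j7
    out=[]
    for a,b,c in((e[0],e[1],e[2]),(e[0]+np.pi,-e[1],e[2]+np.pi)):
        w=lambda v:(v+np.pi)%(2*np.pi)-np.pi
        j5=w(-a); j5=j5+2*np.pi if j5<-1.57 else j5
        if b>0: out.append(np.round([j5,b,w(-c)],2))
    return out
def frame(x=None,y=None,z=None):
    n=lambda v:np.array(v,float)/np.linalg.norm(v)
    if x is None: y=n(y);z=n(z);x=np.cross(y,z)
    elif y is None: x=n(x);z=n(z);y=np.cross(z,x)
    return np.c_[x,y,z]
def ang(a): a=np.radians(a);return np.array([np.cos(a),np.sin(a),0])
E
python3 - <<'E'
from h import *
Z=np.array([0,0,1.])
for phi in(110,120,130):
  print('phi',phi)
  for a in(158.5,-21.5): print(' a',a,wrist(frame(x=ang(a),z=-Z),20,phi))
  for b in(-120,-90,-60,-45):
    u=ang(b)
    print('u',b,'down x=u',wrist(frame(x=u,z=-Z),0,phi),'b',wrist(frame(x=Z,z=u),0,phi),
      'b-',wrist(frame(x=-Z,z=u),0,phi),'c',wrist(frame(y=-u,z=-Z),0,phi),'d',wrist(frame(y=-Z,z=u),0,phi),'d-',wrist(frame(y=Z,z=u),0,phi))
E
```

```text
phi 110
 a 158.5 [array([0.  , 1.22, 0.85])]
 a -21.5 [array([ 0.  ,  1.22, -2.3 ])]
u -120 down x=u [array([0.  , 1.22, 2.62])] b [array([1.38, 2.06, 2.74])] b- [array([ 1.38,  2.06, -0.4 ])] c [array([0.  , 1.22, 1.05])] d [array([1.38, 2.06, 1.17])] d- [array([ 1.38,  2.06, -1.97])]
u -90 down x=u [array([ 0.  ,  1.22, -3.14])] b [array([1.57, 1.57, 2.79])] b- [array([ 1.57,  1.57, -0.35])] c [array([0.  , 1.22, 1.57])] d [array([1.57, 1.57, 1.22])] d- [array([ 1.57,  1.57, -1.92])]
u -60 down x=u [array([ 0.  ,  1.22, -2.62])] b [array([1.77, 1.08, 2.74])] b- [array([ 1.77,  1.08, -0.4 ])] c [array([0.  , 1.22, 2.09])] d [array([1.77, 1.08, 1.17])] d- [array([ 1.77,  1.08, -1.97])]
u -45 down x=u [array([ 0.  ,  1.22, -2.36])] b [array([1.9 , 0.84, 2.67])] b- [array([ 1.9 ,  0.84, -0.48])] c [array([0.  , 1.22, 2.36])] d [array([1.9 , 0.84, 1.1 ])] d- [array([ 1.9 ,  0.84, -2.05])]
phi 120
 a 158.5 [array([0.  , 1.05, 0.85])]
 a -21.5 [array([ 0.  ,  1.05, -2.3 ])]
u -120 down x=u [array([0.  , 1.05, 2.62])] b [array([1.29, 2.02, 2.55])] b- [array([ 1.29,  2.02, -0.59])] c [array
[... 896 characters left out ...]
ray([0.  , 0.87, 1.05])] d [array([1.22, 1.96, 0.8 ])] d- [array([ 1.22,  1.96, -2.34])]
u -90 down x=u [array([ 0.  ,  0.87, -3.14])] b [array([1.57, 1.57, 2.44])] b- [array([ 1.57,  1.57, -0.7 ])] c [array([0.  , 0.87, 1.57])] d [array([1.57, 1.57, 0.87])] d- [array([ 1.57,  1.57, -2.27])]
u -60 down x=u [array([ 0.  ,  0.87, -2.62])] b [array([1.93, 1.18, 2.37])] b- [array([ 1.93,  1.18, -0.77])] c [array([0.  , 0.87, 2.09])] d [array([1.93, 1.18, 0.8 ])] d- [array([ 1.93,  1.18, -2.34])]
u -45 down x=u [array([ 0.  ,  0.87, -2.36])] b [array([2.14, 1.  , 2.27])] b- [array([ 2.14,  1.  , -0.87])] c [array([0.  , 0.87, 2.36])] d [array([2.14, 1.  , 0.7 ])] d- [array([ 2.14,  1.  , -2.44])]
```

```bash
python3 - <<'E'
from h import *
s=get_state();w=capture("wrist");c=capture("side")
M,p=pose(c);T=np.array(s['tool_pos'])+[0,0,.08]
uv=cv2.projectPoints(T.reshape(1,1,3),cv2.Rodrigues(M.T)[0],-M.T@p,np.array(c["K"]),np.array(c["D"]))[0].ravel();print(uv)
x,y=uv.astype(int);x=np.clip(x,75,560);y=np.clip(y,75,320)
cr=cv2.resize(c["img"][y-75:y+75,x-75:x+75],(400,400),interpolation=cv2.INTER_CUBIC)
cr=cv2.convertScaleAbs(cr,alpha=1.8,beta=15)
cv2.imwrite("pics/v1.png",np.hstack([cr,cv2.copyMakeBorder(cv2.resize(w["img"],(400,250)),0,150,0,0,0)]))
cv2.imwrite("pics/w1.png",w["img"]);import pickle;pickle.dump((s,w),open("w1.pkl","wb"))
E
```

```text
[355.03612084 165.09355931]
```

View pics/v1.png

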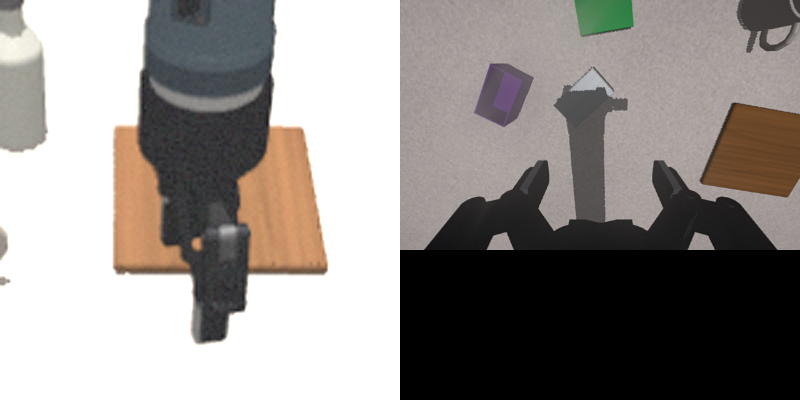

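The side crop shows the gripper with no camera housing. The wrist view shows the tin diamond at about (585,95), partly under the arm's shadow. Next I yaw and move over the tin.

Emit:
drive_tool:
  rows:
    - [0,0,0,0.59,-0.355,0,0]
    - [0,0,0,0.59,-0.355,0,0]
    - [0,0,-1,0,0,0.1,0]
    - [0,0,-1,0,0,0.1,0]
    - [0,0,-1,0,0,0.1,0]
    - [0,0,-1,0,0,0.1,0]
    - [0,0,-1,0,0,0.1,0]
    - [0,0,-1,0,0,0.1,0]
    - [0,0,-1,0,0,0.1,0]
    - [0,0,-1,0,0,0.1,0]

```text
t: 3.25
tool_pos: [0.4888, 0.1995, 0.2068]
ee_rot: [-3.141, 0.001, 1.015]
ft_force: [-0.3, 0.3, -0.0]
gripper_width: 0.0852
finger_force: 0.0
```

Emit:
drive_tool:
  rows:
    - [0,0,-1,0,0,0.1,0]
    - [0,0,-1,0,0,0.1,0]
    - [0,0,-1,0,0,0.1,0]
    - [0,0,-1,0,0,0.1,0]
    - [0,0,-1,0,0,0.1,0]
    - [0,0,-1,0,0,0.1,0]
    - [0,0,-1,0,0,0.1,0]
    - [0,0,-1,0,0,0.1,0]
    - [0,0,-1,0,0,0.1,0]
    - [0,0,-1,0,0,0.1,0]

```text
t: 4.25
tool_pos: [0.4888, 0.1994, 0.1768]
ee_rot: [-3.141, 0.001, 1.713]
ft_force: [0.0, 0.8, -0.4]
gripper_width: 0.0854
finger_force: 0.0
```

Emit:
drive_tool:
  rows:
    - [0,0,-1,0,0,0.1,0]
    - [0,0,-1,0,0,0.1,0]
    - [0,0,-1,0,0,0.1,0]
    - [0,0,-1,0,0,0.1,0]
    - [0,0,-1,0,0,0.1,0]
    - [0,0,-1,0,0,0.1,0]
    - [0,0,-1,0,0,0.1,0]
    - [0,0,-1,0,0,0.1,0]
    - [0,0,-1,0,0,0.1,0]
    - [0,0,-1,0,0,0.1,0]

```text
t: 5.25
tool_pos: [0.4889, 0.1994, 0.1467]
ee_rot: [-3.14, 0.0, 2.412]
ft_force: [0.2, 0.5, -0.3]
gripper_width: 0.0855
finger_force: 0.0
```

Emit:
drive_tool:
  rows:
    - [0,0,-1,0,0,0.1,0]
    - [0,0,-1,0,0,0.1,0]
    - [0,0,-1,0,0,0.1,0]
    - [0,0,-1,0,0,0.1,0]
    - [0,0,-1,0,0,0.1,0]

```text
t: 5.75
tool_pos: [0.4889, 0.1993, 0.1317]
ee_rot: [-3.14, -0.0, 2.761]
ft_force: [0.3, 0.8, -0.1]
gripper_width: 0.0858
finger_force: 0.0
```

```bash
python3 - <<'E'
from h import *
s=get_state();print(s['t'],s['tool_pos'],s['ee_rot'],np.round(s['qpos'],3))
w=capture("wrist")
hsv=cv2.cvtColor(w["img"],cv2.COLOR_BGR2HSV)
cv2.imwrite("pics/w2.png",w["img"]);import pickle;pickle.dump((s,w),open("w2.pkl","wb"))
E
```

```text
5.75 [0.48888084 0.19930409 0.13172605] [-3.14021667e+00 -2.23633152e-04  2.76058309e+00] [ 0.391  0.472 -1.019  1.939  0.48   0.998  0.338]
```

View pics/w2.png

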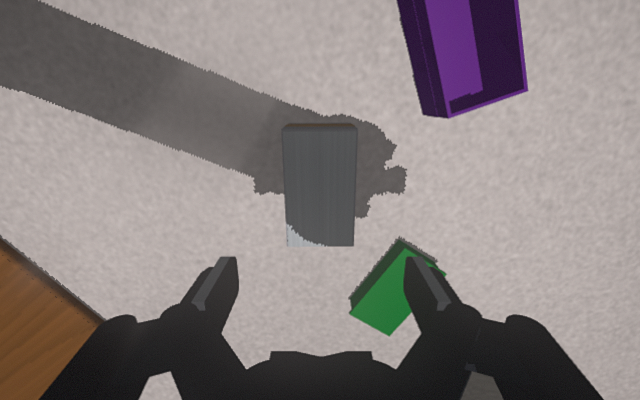

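The wrist view shows the lid as a nearly upright rectangle, with corners at about (283,131), (357,131), (354,245) and (287,246). The green lid is close to the right finger.

```bash
python3 - <<'E'
from h import *
import pickle
s,w=pickle.load(open("w2.pkl","rb"))
P=cast(w,[(283,131),(357,131),(354,245),(287,246)],.06,s)*1000
print(P.round(1).tolist(),P.mean(0))
for i,j in((0,1),(3,2),(1,2),(0,3)):
    v=P[j]-P[i];print(np.hypot(*v[:2]).round(1),np.degrees(np.arctan2(v[1],v[0])).round(1))
M=R.from_euler('xyz',s['ee_rot']).as_matrix()
print(((P/1000-s['tool_pos'])@M).round(4))
E
```

```text
[[421.6, 196.2, 60.0], [441.4, 245.6, 60.0], [526.9, 212.8, 60.0], [507.4, 161.3, 60.0]] [474.32186865 203.96493523  60.        ]
53.3 68.2
55.1 69.3
91.6 -21.0
92.6 -22.1
[[ 0.0613 -0.0278  0.0718]
 [ 0.0613  0.0254  0.0717]
 [-0.0303  0.0268  0.0717]
 [-0.0314 -0.0283  0.0718]]
```

Emit:
drive_tool:
  rows:
    - [0,0,0,0,0,0.8,0]
    - [0,0,0,0,0,0.8,0]
    - [0,0,0,0,0,0.8,0]
    - [0,0,0,0,0,0.8,0]
    - [0,0,0,0,0,0.5,0]
    - [0,0,0,0,0,0.27,0]
    - [0,0,0,0,0,0,0]
    - [0,0,0,0,0,0,255]
    - [0,0,0,0,0,0,255]
    - [0,0,0,0,0,0,255]
  newtons: 50

```text
t: 6.8
tool_pos: [0.4901, 0.2007, 0.0145]
ee_rot: [3.141, 0.002, 2.759]
ft_force: [-0.3, -0.5, 2.7]
gripper_width: 0.0559
finger_force: 54.1
```

Emit:
drive_tool:
  rows:
    - [0,0,0,0,0,0,255]
    - [0,0,0,0,0,0,255]
    - [0,0,0,0,0,0,255]

```text
t: 7.1
tool_pos: [0.4901, 0.2007, 0.0145]
ee_rot: [3.141, 0.002, 2.759]
ft_force: [-0.7, -0.8, 6.1]
gripper_width: 0.0557
finger_force: 54.2
```

Emit:
drive_tool:
  rows:
    - [0,0,0,0,0,-0.2,255]
    - [0,0,0,0,0,-0.4,255]
    - [0,0,0,0,0,-0.7,255]
    - [0,0,0,0,0,-0.9,255]
    - [0,0,0.5,0,0,-0.9,255]
    - [0,0,1,0,0,-0.9,255]
    - [0,0,1,0,0,-0.9,255]
    - [0,0,1,0,0,-0.6,255]
    - [0,0,1,0,0,-0.3,255]
    - [0,0,1,0,0,0,255]

```text
t: 8.1
tool_pos: [0.4894, 0.2013, 0.1892]
ee_rot: [3.139, 0.002, 2.372]
ft_force: [0.1, 0.1, -4.4]
gripper_width: 0.0555
finger_force: 53.8
```

Emit:
drive_tool:
  rows:
    - [0,0,1,0,0,0,255]
    - [0,0,1,0,0,0,255]
    - [0,0,1,0,0,0,255]
    - [0,0,1,0,0,0,255]
    - [0,0,1,0,0,0,255]
    - [0,0,1,0,0,0,255]
    - [0,0,1,0,0,0,255]
    - [0,0,0.5,-0.2,-0.04,0,255]
    - [0,0,0,-0.5,-0.09,0,255]
    - [0,0,0,-0.9,-0.17,0,255]

```text
t: 9.1
tool_pos: [0.4928, 0.1538, 0.1875]
ee_rot: [3.141, -0.002, 1.857]
ft_force: [0.3, -0.9, -3.5]
gripper_width: 0.0555
finger_force: 53.7
```

Emit:
drive_tool:
  rows:
    - [0,0,0,-0.98,-0.17,0,255]
    - [0,0,0,-0.98,-0.17,0,255]
    - [0,0,0,-0.98,-0.17,0,255]
    - [0,0,0,-0.98,-0.17,0,255]
    - [0,0,0,-0.98,-0.17,0,255]
    - [0,0,0,-0.98,-0.17,0,255]
    - [0,0,0,-0.98,-0.17,0,255]
    - [0,0,0,-0.98,-0.17,0,255]
    - [0,0,0,-0.98,-0.17,0,255]
    - [0,0,0,-0.98,-0.17,0,255]

```text
t: 10.1
tool_pos: [0.5255, -0.1461, 0.1871]
ee_rot: [-3.141, -0.0, 1.852]
ft_force: [0.4, 0.1, -2.5]
gripper_width: 0.0558
finger_force: 53.7
```

Emit:
drive_tool:
  rows:
    - [0,0,0,-0.98,-0.17,0,255]
    - [0,0,0,-0.7,-0.13,0,255]
    - [0,0,0,-0.4,-0.07,0,255]
    - [0,0,0,0,0,0,255]

```text
t: 10.5
tool_pos: [0.532, -0.2103, 0.1869]
ee_rot: [-3.141, 0.0, 1.847]
ft_force: [0.5, -0.2, -3.3]
gripper_width: 0.0555
finger_force: 53.7
```

```bash
python3 - <<'E'
from h import *
s=get_state();print(s['t'],s['tool_pos'],s['ee_rot'],np.round(s['qpos'],3),s['ft_force'],s['gripper_width'])
E
```

```text
10.5 [ 0.53204011 -0.2103452   0.18687043] [-3.14094240e+00  1.58531365e-04  1.84720703e+00] [ 0.89   0.367 -0.701  1.803  0.268  1.069  0.368] [ 0.50373452 -0.18955977 -3.28879344] 0.05553992621399185
```

Emit:
drive_tool:
  rows:
    - [0,-0.5,0,0,0,0,255]
    - [0,-1,0,0,0,0,255]
    - [0,-1,0,0,0,0,255]
    - [0,-1,0,0,0,0,255]
    - [0,-1,0,0,0,0,255]
    - [0,-1,0,0,0,0,255]
    - [0,-1,0,0,0,0,255]
    - [0,-1,0,0,0,0,255]
    - [0,-1,0,0,0,0,255]
    - [0,-1,0,0,0,0,255]

```text
t: 11.5
tool_pos: [0.5331, -0.2036, 0.1873]
ee_rot: [3.139, 0.665, 1.855]
ft_force: [-1.2, -0.5, -2.9]
gripper_width: 0.0556
finger_force: 53.7
```

```bash
python3 - <<'E'
from h import *
s=get_state();print(s['t'],s['tool_pos'],R.from_euler('xyz',s['ee_rot']).as_matrix().round(3).tolist(),np.round(s['qpos'],3),s['ft_force'],s['gripper_width'])
E
```

```text
11.5 [ 0.53307093 -0.20364067  0.18734928] [[-0.221, 0.959, 0.176], [0.756, 0.282, -0.591], [-0.617, 0.002, -0.787]] [ 0.491  0.257 -0.604  2.079  1.016  0.994 -0.453] [-1.19673418 -0.49819474 -2.89687372] 0.055575986441017404
```

Going well: z points down and toward -74°, and j5 is rising as expected.

Emit:
drive_tool:
  rows:
    - [0,-1,0,0,0,0,255]
    - [0,-1,0,0,0,0,255]
    - [0,-1,0,0,0,0,255]
    - [0,-1,0,0,0,0,255]
    - [0,-1,0,0,0,0,255]
    - [0,-1,0,0,0,0,255]
    - [0,-1,0,0,0,0,255]
    - [0,-1,0,0,0,0,255]
    - [0,-1,0,0,0,0,255]
    - [0,-1,0,0,0,0,255]

```text
t: 12.5
tool_pos: [0.5337, -0.2038, 0.1864]
ee_rot: [3.128, 1.359, 1.844]
ft_force: [0.4, -0.3, -3.2]
gripper_width: 0.0555
finger_force: 53.7
```

Emit:
drive_tool:
  rows:
    - [0,-1,0,0,0,0,255]
    - [0,-0.7,0,0,0,0,255]
    - [0,0,0,0,0,0,255]

```text
t: 12.8
tool_pos: [0.5332, -0.2042, 0.1845]
ee_rot: [-3.126, 1.474, 1.873]
ft_force: [-0.6, 0.3, -3.0]
gripper_width: 0.0556
finger_force: 53.9
```

```bash
python3 - <<'E'
from h import *
s=get_state();print(s['t'],s['tool_pos'],R.from_euler('xyz',s['ee_rot']).as_matrix().round(3).tolist(),np.round(s['qpos'],3),s['ft_force'],s['gripper_width'])
a=capture("scene");b=capture("side")
cv2.imwrite("pics/v3.png",np.hstack([cv2.resize(a["img"][90:290,120:320],(400,400)),cv2.resize(b["img"][30:230,260:460],(400,400))]))
E
```

```text
12.8 [ 0.5332245  -0.20420466  0.18449425] [[-0.029, 0.959, 0.281], [0.092, 0.283, -0.955], [-0.995, -0.002, -0.097]] [ 0.06   0.679 -0.417  2.166  1.638  1.717 -1.222] [-0.64461055  0.26119183 -2.97826197] 0.055589672333129087
```

View pics/v3.png

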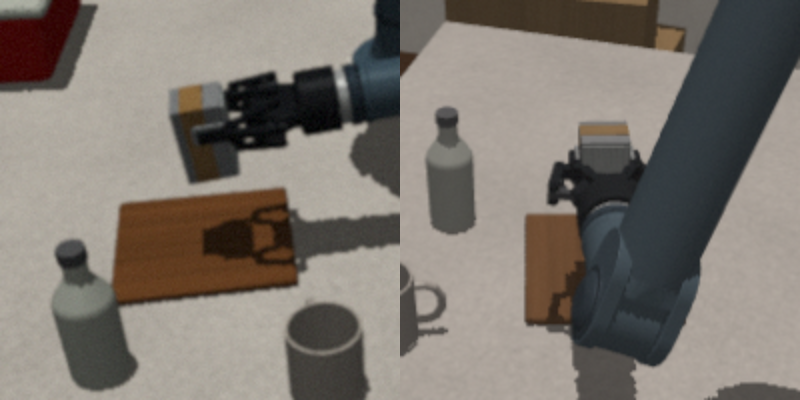

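Left (scene) shows the closed tin held on end above the board, with the label facing the camera. Right (side) shows the wrist clear of everything. Lowering.

Emit:
drive_tool:
  rows:
    - [0,0,0,0.5,0,0.05,255]
    - [0,0,0,0.7,0,0.07,255]
    - [0,0,0,0.7,0,0.07,255]
    - [0,0,0,0.6,0,0.06,255]
    - [0,0,0,0.4,0,0.04,255]
    - [0,0,0,0.3,0,0.03,255]
    - [0,0,0,0,0,0,255]

```text
t: 13.6
tool_pos: [0.5331, -0.2083, 0.0901]
ee_rot: [-3.14, 1.479, 1.852]
ft_force: [0.4, 0.5, -2.5]
gripper_width: 0.0555
finger_force: 53.9
```

```bash
python3 - <<'E'
from h import *
s=get_state();print(s['t'],s['tool_pos'],R.from_euler('xyz',s['ee_rot']).as_matrix().round(3).tolist(),np.round(s['qpos'],3),s['ft_force'],s['gripper_width'])
E
```

```text
13.6 [ 0.533129   -0.2082829   0.09008652] [[-0.026, 0.961, 0.276], [0.088, 0.277, -0.957], [-0.996, -0.0, -0.092]] [ 0.036  0.903 -0.367  2.105  1.686  1.747 -1.378] [ 0.4400523   0.47273906 -2.51002134] 0.05547852383603003
```

Emit:
drive_tool:
  rows:
    - [0,0,0,0.15,0,0.01,255]
    - [0,0,0,0.15,0,0.01,255]
    - [0,0,0,0.1,0,0.01,255]
    - [0,0,0,0.05,0,0,255]
    - [0,0,0,0,0,0,255]

```text
t: 14.1
tool_pos: [0.533, -0.2082, 0.0775]
ee_rot: [3.139, 1.481, 1.849]
ft_force: [-0.3, -0.4, -2.0]
gripper_width: 0.0552
finger_force: 54.0
```

Emit:
drive_tool:
  rows:
    - [0,0,0,0.05,0,0,255]
    - [0,0,0,0,0,0,255]

```text
t: 14.3
tool_pos: [0.5329, -0.2081, 0.0773]
ee_rot: [3.132, 1.484, 1.841]
ft_force: [-1.8, 2.1, 4.2]
gripper_width: 0.0557
finger_force: 54.2
```

Emit:
drive_tool:
  rows:
    - [0,-0.6,0,0,0,0,255]
    - [0,-0.6,0,0.03,0,0,255]
    - [0,0,0,0,0,0,255]

```text
t: 14.6
tool_pos: [0.5336, -0.2076, 0.0765]
ee_rot: [2.181, 1.569, 0.892]
ft_force: [-1.3, 2.3, 4.5]
gripper_width: 0.0557
finger_force: 54.1
```

```bash
python3 - <<'E'
from h import *
s=get_state();print(s['t'],s['tool_pos'],R.from_euler('xyz',s['ee_rot']).as_matrix().round(3).tolist(),np.round(s['qpos'],3),s['ft_force'],s['gripper_width'])
E
```

```text
14.6 [ 0.53357265 -0.20762722  0.07647147] [[0.001, 0.961, 0.278], [0.001, 0.278, -0.961], [-1.0, 0.001, -0.001]] [-0.003  0.996 -0.323  2.066  1.701  1.826 -1.437] [-1.32796656  2.29646019  4.4948238 ] 0.055740775782845274
```

Emit:
drive_tool:
  rows:
    - [0,0,0,0,0,0,60]
    - [0,0,0,0,0,0,0]
    - [0,0,0,0,0,0,0]
    - [0,0,0,0,0,0,0]
    - [0,0,0,0,0,-0.3,0]
    - [0,0,0,0,0,-0.8,0]
    - [0,0,0,0,0,-1,0]
    - [0,0,0,0,0,-1,0]
    - [0,0,0,0,0,-0.6,0]
    - [0,0,0,0,0,0,0]

```text
t: 15.6
tool_pos: [0.5026, -0.0971, 0.0748]
ee_rot: [3.096, 1.56, 1.811]
ft_force: [0.7, -0.2, -0.7]
gripper_width: 0.0854
finger_force: 0.0
```

```bash
python3 - <<'E'
from h import *
s=get_state();print(s['t'],s['tool_pos'],R.from_euler('xyz',s['ee_rot']).as_matrix().round(3).tolist(),np.round(s['qpos'],3),s['ft_force'],s['gripper_width'])
a=capture("scene");b=capture("side");import pickle;pickle.dump((a,b),open("v4.pkl","wb"))
cv2.imwrite("pics/v4.png",np.hstack([cv2.resize(a["img"][150:270,160:280],(400,400)),cv2.resize(b["img"][90:210,300:420],(400,400))]))
E
```

```text
15.6 [ 0.50255309 -0.09714276  0.07483217] [[-0.003, 0.959, 0.282], [0.011, 0.282, -0.959], [-1.0, 0.0, -0.011]] [-0.168  1.019 -0.412  2.048  1.497  1.917 -1.488] [ 0.72033177 -0.24442929 -0.73919106] 0.08539796031151654
```

View pics/v4.png

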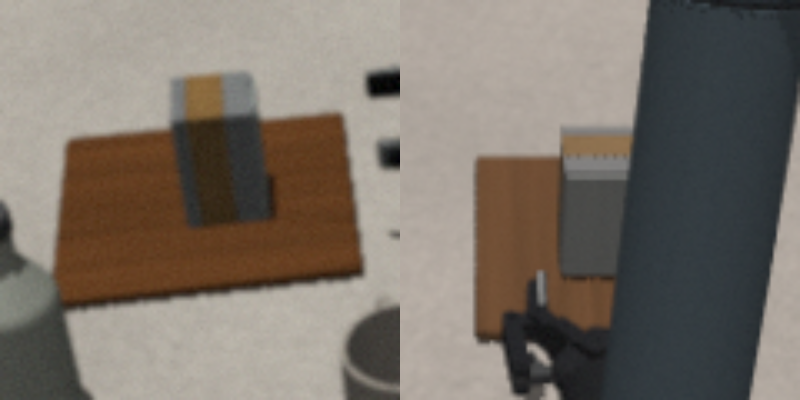

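The tin stands closed on its end on the board at about (215,150) in the scene crop, and the gripper is clear. I'll rise and reorient for the lid/bottom pinch.

Emit:
drive_tool:
  rows:
    - [0,0,0,-0.5,0,0,0]
    - [0,0,0,-1,0,0,0]
    - [0,0,0,-1,0,0,0]
    - [0,0,0,-1,0,0,0]
    - [0,0,0,-1,0,0,0]
    - [-0.5,0.5,-0.5,0,0,0,0]
    - [-0.8,0.8,-0.8,0,0,0,0]
    - [-0.8,0.8,-0.8,0,0,0,0]
    - [-0.8,0.8,-0.8,0,0,0,0]
    - [-0.8,0.8,-0.8,0,0,0,0]

```text
t: 16.7
tool_pos: [0.5016, -0.1042, 0.2104]
ee_rot: [-2.498, 1.199, 2.757]
ft_force: [0.4, -0.1, 0.3]
gripper_width: 0.0858
finger_force: 0.0
```

Emit:
drive_tool:
  rows:
    - [-0.8,0.8,-0.8,0,0,0,0]
    - [-0.8,0.8,-0.8,0,0,0,0]
    - [-0.8,0.8,-0.8,0,0,0,0]
    - [-0.8,0.8,-0.8,0,0,0,0]
    - [-0.8,0.8,-0.8,0,0,0,0]
    - [-0.8,0.8,-0.8,0,0,0,0]
    - [-0.8,0.8,-0.8,0,0,0,0]
    - [-0.8,0.8,-0.8,0,0,0,0]
    - [-0.8,0.8,-0.8,0,0,0,0]
    - [-0.8,0.8,-0.8,0,0,0,0]

```text
t: 17.7
tool_pos: [0.5002, -0.1052, 0.2099]
ee_rot: [-2.809, 0.466, 3.077]
ft_force: [0.0, 1.1, -0.2]
gripper_width: 0.0855
finger_force: 0.0
```

Emit:
drive_tool:
  rows:
    - [-0.8,0.8,-0.8,0,0,0,0]
    - [-0.8,0.8,-0.8,0,0,0,0]
    - [-0.8,0.8,-0.8,0,0,0,0]
    - [-0.8,0.8,-0.8,0,0,0,0]
    - [-0.8,0.8,-0.8,0,0,0,0]
    - [-0.8,0.8,-0.8,0,0,0,0]
    - [-0.8,0.8,-0.8,0,0,0,0]
    - [0,0,0,0,0,0,0]

```text
t: 18.5
tool_pos: [0.502, -0.1063, 0.2095]
ee_rot: [-3.126, 0.018, -2.892]
ft_force: [0.5, -0.1, -0.3]
gripper_width: 0.0857
finger_force: 0.0
```

```bash
cat >> h.py <<'E'
def show(): 
    s=get_state();M=R.from_euler('xyz',s['ee_rot']).as_matrix()
    print(s['t'],np.round(s['tool_pos'],4),M.round(3).tolist(),np.round(s['qpos'],3),np.round(s['ft_force'],1),round(s['gripper_width'],4));return s,M
def togo(M,p,F,t):
    print("rotvec/4deg",(R.from_matrix(M.T@F).as_rotvec(degrees=True)/4).round(2),"shift now/.03",(M.T@(np.array(t)-p)/.03).round(3),"after turn",(F.T@(np.array(t)-p)/.03).round(3))
E
python3 - <<'E'
from h import *
s,M=show()
u=ang(-73.9);Z=np.array([0,0,1.])
togo(M,s['tool_pos'],frame(y=-u,z=-Z),np.r_[np.array([.530,-.194])-.0015*u[:2],.13])
E
```

```text
18.5 [ 0.502  -0.1063  0.2095] [[-0.969, -0.246, 0.021], [-0.247, 0.969, -0.011], [-0.018, -0.016, -1.0]] [ 0.477  0.157 -0.382  1.946  0.078  1.029  1.88 ] [ 0.5 -0.1 -0.3] 0.0857
rotvec/4deg [-0.23  0.25 -0.46] shift now/.03 [-0.134 -2.969  2.7  ] after turn [-0.086 -3.016  2.651]
```

Emit:
drive_tool:
  rows:
    - [-0.23,0.25,-0.46,0,0,0,0]
    - [0,0,0,-0.02,-0.7,0,0]
    - [0,0,0,-0.02,-0.9,0,0]
    - [0,0,0,-0.02,-0.9,0,0]
    - [0,0,0,-0.02,-0.5,0,0]
    - [0,0,0,0,0,0.9,0]
    - [0,0,0,0,0,0.9,0]
    - [0,0,0,0,0,0.5,0]
    - [0,0,0,0,0,0,0]

```text
t: 19.4
tool_pos: [0.5265, -0.1875, 0.138]
ee_rot: [3.138, -0.005, -2.854]
ft_force: [-0.9, -0.2, -1.5]
gripper_width: 0.0854
finger_force: 0.0
```

```bash
python3 - <<'E'
from h import *
s,M=show()
u=ang(-73.9);Z=np.array([0,0,1.])
togo(M,s['tool_pos'],frame(y=-u,z=-Z),np.r_[np.array([.530,-.194])-.0015*u[:2],.085])
w=capture("wrist");cv2.imwrite("pics/v5.png",w["img"])
E
```

```text
19.4 [ 0.5265 -0.1875  0.138 ] [[-0.959, -0.283, -0.006], [-0.283, 0.959, 0.002], [0.005, 0.004, -1.0]] [ 0.54   0.341 -0.318  1.883  0.129  0.943  2.021] [-0.9 -0.2 -1.5] 0.0854
rotvec/4deg [ 0.05 -0.07  0.09] shift now/.03 [-0.06  -0.198  1.766] after turn [-0.053 -0.191  1.767]
```

View pics/v5.png

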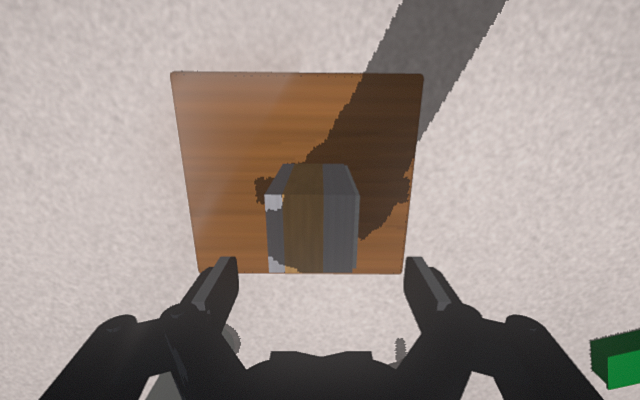

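The wrist view shows the tin's top end face at columns 265–358 and rows 195–272, lid on the right. It sits about 5 mm left of centre between the fingers, as predicted.

Emit:
drive_tool:
  rows:
    - [0.05,-0.07,0.09,-0.06,-0.2,0,0]
    - [0,0,0,0,0,0.5,0]
    - [0,0,0,0,0,0.6,0]
    - [0,0,0,0,0,0.5,0]
    - [0,0,0,0,0,0.17,0]
    - [0,0,0,0,0,0,0]
    - [0,0,0,0,0,0,60]
    - [0,0,0,0,0,0,80]
    - [0,0,0,0,0,0,80]
    - [0,0,0,0,0,0,80]
  newtons: 70

```text
t: 20.45
tool_pos: [0.534, -0.1936, 0.0889]
ee_rot: [-3.137, 0.007, -2.86]
ft_force: [-1.0, 1.2, 4.1]
gripper_width: 0.0596
finger_force: 28.6
```

```bash
python3 - <<'E'
from h import *
show()
E
```

```text
20.45 [ 0.534  -0.1936  0.0889] [[-0.961, -0.278, 0.008], [-0.278, 0.961, -0.002], [-0.007, -0.004, -1.0]] [ 0.529  0.416 -0.301  1.901  0.162  0.84   1.997] [-1.   1.2  4.1] 0.0596
```

Emit:
drive_tool:
  rows:
    - [0,0,0,0,0,0,255]
    - [0,0,0,0,0,0,255]
    - [0,0,0,0,0,-0.1,255]
    - [0,0,0,0,0,-0.3,255]
    - [0,0,0,0,0,-0.6,255]
    - [0,0,0,0,0,-0.8,255]
    - [0,0,0,0,0,-0.8,255]
    - [0,0,0,0,0,-0.6,255]
    - [0,0,0,0,0,-0.3,255]
    - [0,0,0,0,0,0,255]
  newtons: 85

```text
t: 21.45
tool_pos: [0.5332, -0.194, 0.1939]
ee_rot: [-3.136, 0.007, -2.861]
ft_force: [0.5, -0.9, -2.6]
gripper_width: 0.0551
finger_force: 90.0
```

Emit:
drive_tool:
  rows:
    - [0.4,0,0,0,0,0,255]
    - [0.8,0,0,0,0,0,255]
    - [0.8,0,0,0,0,0,255]
    - [0.8,0,0,0,0,0,255]
    - [0.8,0,0,0,0,0,255]
    - [0.8,0,0,0,0,0,255]
    - [0.8,0,0,0,0,0,255]
    - [0.8,0,0,0,0,0,255]
    - [0.8,0,0,0,0,0,255]
    - [0.8,0,0,0,0,0,255]

```text
t: 22.45
tool_pos: [0.5313, -0.1926, 0.1908]
ee_rot: [-2.607, 0.004, -2.86]
ft_force: [0.4, 0.7, -3.2]
gripper_width: 0.0548
finger_force: 90.3
```

```bash
python3 - <<'E'
from h import *
show()
E
```

```text
22.45 [ 0.5313 -0.1926  0.1908] [[-0.961, -0.238, 0.145], [-0.278, 0.827, -0.488], [-0.004, -0.509, -0.861]] [ 0.254  0.193 -0.29   2.051  0.754  0.907  1.346] [ 0.4  0.7 -3.2] 0.0548
```

Emit:
drive_tool:
  rows:
    - [0.8,0,0,0,0,0,255]
    - [0.8,0,0,0,0,0,255]
    - [0.8,0,0,0,0,0,255]
    - [0.8,0,0,0,0,0,255]
    - [0.8,0,0,0,0,0,255]
    - [0.8,0,0,0,0,0,255]
    - [0.8,0,0,0,0,0,255]
    - [0.8,0,0,0,0,0,255]
    - [0.8,0,0,0,0,0,255]
    - [0.8,0,0,0,0,0,255]

```text
t: 23.45
tool_pos: [0.532, -0.1923, 0.1905]
ee_rot: [-2.051, 0.005, -2.858]
ft_force: [-0.1, -0.4, -3.6]
gripper_width: 0.0548
finger_force: 90.5
```

Emit:
drive_tool:
  rows:
    - [0.8,0,0,0,0,0,255]
    - [0.8,0,0,0,0,0,255]
    - [0.8,0,0,0,0,0,255]
    - [0.8,0,0,0,0,0,255]
    - [0.8,0,0,0,0,0,255]
    - [0.8,0,0,0,0,0,255]
    - [0,0,0,0,0,0,255]

```text
t: 24.15
tool_pos: [0.532, -0.1922, 0.1888]
ee_rot: [-1.719, 0.0, -2.857]
ft_force: [-0.6, 0.3, -3.1]
gripper_width: 0.0549
finger_force: 90.5
```

```bash
python3 - <<'E'
from h import *
show()
a=capture("scene");b=capture("side");w=capture("wrist");import pickle;pickle.dump((a,b),open("v6.pkl","wb"))
cv2.imwrite("pics/v6.png",np.vstack([np.hstack([cv2.resize(a["img"][110:260,130:330],(400,300)),cv2.resize(b["img"][60:210,280:480],(400,300))]),cv2.copyMakeBorder(cv2.resize(w["img"],(448,280)),0,0,0,352,0)]))
E
```

```text
24.15 [ 0.532  -0.1922  0.1888] [[-0.96, -0.041, 0.278], [-0.281, 0.142, -0.949], [-0.0, -0.989, -0.148]] [-0.159  0.597 -0.202  2.177  1.519  1.554  0.371] [-0.6  0.3 -3.1] 0.0549
```

View pics/v6.png

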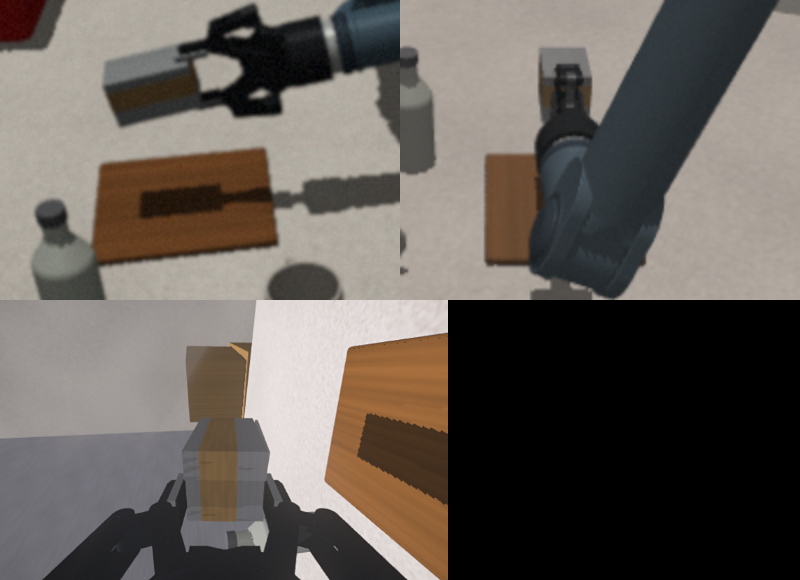

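The tin is pinched shut (lid below, bottom above) nose-down over the board and is fully closed. I'll tilt a little more and approach the board.

```bash
python3 - <<'E'
from h import *
s,M=show()
u=ang(-73.7);Z=np.array([0,0,1.]);t=np.radians(15)
F=frame(y=-Z*np.cos(t)-u*np.sin(t),z=u*np.cos(t)-Z*np.sin(t))
togo(M,s['tool_pos'],F,[.531,-.213,.075])
E
```

```text
24.3 [ 0.5327 -0.1932  0.1919] [[-0.96, -0.036, 0.276], [-0.279, 0.141, -0.95], [-0.005, -0.989, -0.145]] [-0.157  0.593 -0.202  2.176  1.519  1.556  0.372] [ 0.3 -0.1 -2.7] 0.0549
rotvec/4deg [-1.66 -0.02 -0.08] shift now/.03 [0.257 3.765 1.179] after turn [0.239 3.605 1.607]
```

Emit:
drive_tool:
  rows:
    - [-0.8,0,-0.04,0,0,0,255]
    - [-0.8,0,-0.04,0,0,0,255]
    - [0,0,0,0.04,0.6,0.27,255]
    - [0,0,0,0.04,0.8,0.36,255]
    - [0,0,0,0.04,0.8,0.36,255]
    - [0,0,0,0.04,0.7,0.31,255]
    - [0,0,0,0.04,0.5,0.22,255]
    - [0,0,0,0.04,0.2,0.09,255]
    - [0,0,0,0,0,0,255]

```text
t: 25.2
tool_pos: [0.5309, -0.2147, 0.0757]
ee_rot: [-1.826, -0.0, -2.86]
ft_force: [0.3, 0.9, -3.4]
gripper_width: 0.0546
finger_force: 90.5
```

```bash
python3 - <<'E'
from h import *
s,M=show()
u=ang(-73.7);Z=np.array([0,0,1.]);t=np.radians(15)
F=frame(y=-Z*np.cos(t)-u*np.sin(t),z=u*np.cos(t)-Z*np.sin(t))
togo(M,s['tool_pos'],F,[.531,-.213,.0625])
E
```

```text
25.2 [ 0.5309 -0.2147  0.0757] [[-0.961, -0.071, 0.269], [-0.278, 0.243, -0.929], [0.0, -0.968, -0.253]] [-0.11   0.779 -0.182  2.149  1.581  1.437  0.23 ] [ 0.3  0.9 -3.4] 0.0546
rotvec/4deg [-0.09 -0.04 -0.  ] shift now/.03 [-0.019  0.44   0.061] after turn [-0.019  0.44   0.064]
```

Creep down to contact.

Emit:
drive_tool:
  rows:
    - [0,0,0,0,0.15,0.04,255]
    - [0,0,0,0,0.13,0.03,255]
    - [0,0,0,0,0.08,0.02,255]
    - [0,0,0,0,0,0,255]

```text
t: 25.6
tool_pos: [0.5316, -0.214, 0.0654]
ee_rot: [-1.825, 0.001, -2.859]
ft_force: [0.8, 0.7, -2.2]
gripper_width: 0.0547
finger_force: 90.7
```

Emit:
drive_tool:
  rows:
    - [0,0,0,0,0.06,0.015,255]
    - [0,0,0,0,0,0,255]

```text
t: 25.8
tool_pos: [0.5319, -0.214, 0.0648]
ee_rot: [-1.822, 0.001, -2.859]
ft_force: [-0.1, 2.3, 2.4]
gripper_width: 0.0547
finger_force: 91.0
```

Emit:
drive_tool:
  rows:
    - [0,0,0,0,0.06,0.015,255]
    - [0,0,0,0,0,0,255]

```text
t: 26.0
tool_pos: [0.5323, -0.2141, 0.0643]
ee_rot: [-1.818, 0.002, -2.858]
ft_force: [-1.3, 4.8, 7.5]
gripper_width: 0.055
finger_force: 91.5
```

Emit:
drive_tool:
  rows:
    - [0.4,0,0,0,0.06,0,255]
    - [0.35,0,0,0,0.06,0,255]
    - [0,0,0,0,0,0,255]

```text
t: 26.3
tool_pos: [0.5325, -0.213, 0.0607]
ee_rot: [-1.764, 0.002, -2.857]
ft_force: [0.6, 4.9, 7.1]
gripper_width: 0.0545
finger_force: 91.6
```

Emit:
drive_tool:
  rows:
    - [0,0,0,0,0,0,60]
    - [0,0,0,0,0,0,50]
    - [0,0,0,0,0,0,45]
    - [0,0,0,0,0,0,45]

```text
t: 26.7
tool_pos: [0.5331, -0.2165, 0.0676]
ee_rot: [-1.751, 0.008, -2.863]
ft_force: [-0.9, 1.5, 22.1]
gripper_width: 0.0703
finger_force: 0.6
```

```bash
python3 - <<'E'
from h import *
show()
a=capture("scene");cv2.imwrite("pics/s7.png",a["img"])
E
```

```text
26.7 [ 0.5331 -0.2165  0.0676] [[-0.962, -0.042, 0.272], [-0.275, 0.174, -0.946], [-0.008, -0.984, -0.179]] [-0.137  0.854 -0.159  2.121  1.597  1.505  0.17 ] [-0.9  1.5 22.1] 0.0703
```

Emit:
drive_tool:
  rows:
    - [0,0,0,0,-0.15,0,45]
    - [0,0,0,0,0,-1,45]
    - [0,0,0,0,0,-1,45]
    - [0,0,0,0,0,-1,45]
    - [0,0,0,0,0,-0.5,45]
    - [0,0,0,0,0,0,0]

```text
t: 27.35
tool_pos: [0.5031, -0.1133, 0.0831]
ee_rot: [-1.775, 0.001, -2.856]
ft_force: [0.8, -0.8, -0.4]
gripper_width: 0.0824
finger_force: 0.0
```

```bash
python3 - <<'E'
from h import *
show()
import pickle
a=capture("scene");b=capture("side");pickle.dump((a,b),open("v8.pkl","wb"))
old=pickle.load(open("d0.pkl","rb"))
# tin pixels: on the board area, non-wood
for n,c in(("scene",a),("side",b)):
    img=c["img"];hsv=cv2.cvtColor(img,cv2.COLOR_BGR2HSV)
    x0,y0,x1,y1={"scene":(165,140,280,250),"side":(310,95,415,205)}[n]
    d=cv2.absdiff(img,old[n]["img"]).max(2)
    m=np.zeros(d.shape,np.uint8);m[y0:y1,x0:x1]=(d[y0:y1,x0:x1]>22)
    g=np.zeros_like(m);g[y0:y1,x0:x1]=((hsv[...,1]<60)&(d>22))[y0:y1,x0:x1]
    print(n);print("\n".join("".join("#" if g[y,x] else("+" if m[y,x] else ".") for x in range(x0,x1,2)) for y in range(y0,y1,3)))
E
```

```text
27.35 [ 0.5031 -0.1133  0.0831] [[-0.96, -0.056, 0.276], [-0.282, 0.195, -0.94], [-0.001, -0.979, -0.203]] [-0.258  0.815 -0.28   2.131  1.41   1.602  0.178] [ 0.8 -0.8 -0.4] 0.0824
scene
.####################################.....................
##############################............................
######################....................................
##############.........................................###
#######................................................##+
.......................................................#++
....................................................###+++
................................................####++++++
...............................................##########+
...............................................########...
................................................#.........
..........................................................
..........................................................
..........................................................
..............................#...........................
..................#########
[... 2573 characters left out ...]
....................+++##++####.####################
.........................#.##########################
.........................############################
........................##########+##################
........................#############################
.......................##############################
......................###############################
.....................################################
.........................############################
....................#############################+###
....................#################################
....................###############################+#
.....................###############################.
```

```bash
python3 - <<'E'
from h import *
s,M=show()
u=ang(-73.9);Z=np.array([0,0,1.])
F=frame(x=-u,z=-Z)
togo(M,s['tool_pos'],F,[.503,-.113,.213])
E
```

```text
27.45 [ 0.5024 -0.1166  0.0833] [[-0.961, -0.056, 0.272], [-0.277, 0.192, -0.941], [0.0, -0.98, -0.2]] [-0.256  0.816 -0.276  2.131  1.41   1.601  0.178] [-0.  -0.9 -0.4] 0.0852
rotvec/4deg [-15.18  15.18  18.59] shift now/.03 [-0.051 -4.212 -0.972] after turn [ 0.11   0.051 -4.322]
```

Emit:
drive_tool:
  rows:
    - [0,0,0,0,-0.6,-0.1,0]
    - [0,0,0,0,-0.9,-0.2,0]
    - [0,0,0,0,-0.9,-0.2,0]
    - [0,0,0,0,-0.9,-0.2,0]
    - [0,0,0,0,-0.9,-0.2,0]
    - [-0.8,0.8,0.98,0,0,0,0]
    - [-0.8,0.8,0.98,0,0,0,0]
    - [-0.8,0.8,0.98,0,0,0,0]
    - [-0.8,0.8,0.98,0,0,0,0]
    - [-0.8,0.8,0.98,0,0,0,0]

```text
t: 28.45
tool_pos: [0.5013, -0.117, 0.2119]
ee_rot: [-2.102, 0.222, 3.033]
ft_force: [0.1, 0.1, 0.3]
gripper_width: 0.0855
finger_force: 0.0
```

Emit:
drive_tool:
  rows:
    - [-0.8,0.8,0.98,0,0,0,0]
    - [-0.8,0.8,0.98,0,0,0,0]
    - [-0.8,0.8,0.98,0,0,0,0]
    - [-0.8,0.8,0.98,0,0,0,0]
    - [-0.8,0.8,0.98,0,0,0,0]
    - [-0.8,0.8,0.98,0,0,0,0]
    - [-0.8,0.8,0.98,0,0,0,0]
    - [-0.8,0.8,0.98,0,0,0,0]
    - [-0.8,0.8,0.98,0,0,0,0]
    - [-0.8,0.8,0.98,0,0,0,0]

```text
t: 29.45
tool_pos: [0.501, -0.1174, 0.2116]
ee_rot: [-2.891, 0.185, 2.142]
ft_force: [0.9, -0.0, 0.1]
gripper_width: 0.0852
finger_force: 0.0
```

Emit:
drive_tool:
  rows:
    - [-0.8,0.8,0.98,0,0,0,0]
    - [-0.8,0.8,0.98,0,0,0,0]
    - [-0.8,0.8,0.98,0,0,0,0]
    - [-0.8,0.8,0.98,0,0,0,0]
    - [0,0,0,0,0,0,0]

```text
t: 29.95
tool_pos: [0.4994, -0.1206, 0.2113]
ee_rot: [-3.14, -0.001, 1.84]
ft_force: [-0.3, -0.3, -0.2]
gripper_width: 0.0855
finger_force: 0.0
```

```bash
python3 - <<'E'
from h import *
import pickle
s,M=show();s=get_state()
w=capture("wrist");pickle.dump((s,w),open("w9.pkl","wb"))
a=capture("scene");b=capture("side");pickle.dump((a,b),open("v9.pkl","wb"))
cr=cv2.resize(a["img"][160:240,170:270],(400,320),interpolation=cv2.INTER_CUBIC)
cr2=cv2.resize(b["img"][110:190,320:420],(400,320),interpolation=cv2.INTER_CUBIC)
cv2.imwrite("pics/v9.png",np.vstack([np.hstack([cr,cr2]),cv2.copyMakeBorder(cv2.resize(w["img"],(448,280)),0,0,0,352,0)]))
E
```

```text
29.95 [ 0.4994 -0.1206  0.2113] [[-0.266, 0.964, -0.002], [0.964, 0.266, 0.001], [0.001, -0.001, -1.0]] [ 0.386  0.161 -0.249  1.931  0.045  1.057  0.387] [-0.3 -0.3 -0.2] 0.0855
```

View pics/v9.png

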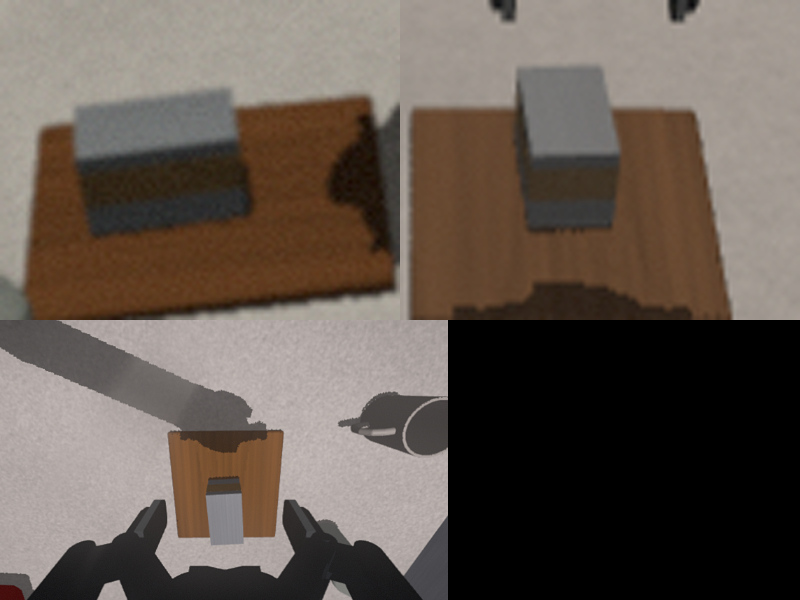

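The tin now stands upside down and closed on the board. Top-face corners in the scene crop are about (76,106), (231,90), (240,142) and (80,158). In the side crop they are (117,68), (202,66), (217,152) and (128,155), with x taken from the crop edge.

```bash
python3 - <<'E'
from h import *
import pickle
a,b=pickle.load(open("v9.pkl","rb"));s,w=pickle.load(open("w9.pkl","rb"))
A=np.array([(76,106),(231,90),(240,142),(80,158)])/4+(170,160)
B=np.array([(117,68),(202,66),(217,152),(128,155)])/4+(320,110)
W=(np.array([(207,493),(242,493),(243,543),(211,545)])-(0,320))/.7
for c,q,ss in((a,A,None),(b,B,None),(w,W,s)):
    P=cast(c,q,.072,ss)*1000
    print(P.mean(0).round(1),[(np.hypot(*(P[j]-P[i])[:2]).round(1),np.degrees(np.arctan2(*(P[j]-P[i])[1::-1])).round(1)) for i,j in((0,1),(3,2),(1,2),(0,3))])
M=R.from_euler('xyz',s['ee_rot']).as_matrix()
u=ang(-73.9)
togo(M,s['tool_pos'],frame(x=-u,z=[0,0,-1]),[.545,-.239,.1])
# side bystanders: red box etc. bottle
E
```

```text
[ 533.9 -229.8   72. ] [(np.float64(94.4), np.float64(106.8)), (np.float64(94.0), np.float64(106.1)), (np.float64(56.7), np.float64(20.3)), (np.float64(55.6), np.float64(20.8))]
[ 530.8 -230.7   72. ] [(np.float64(56.7), np.float64(-161.3)), (np.float64(56.2), np.float64(-160.5)), (np.float64(93.0), np.float64(107.7)), (np.float64(93.8), np.float64(108.0))]
[ 532.7 -233.3   72. ] [(np.float64(54.2), np.float64(15.5)), (np.float64(54.6), np.float64(20.0)), (np.float64(95.2), np.float64(-71.9)), (np.float64(99.4), np.float64(-72.2))]
rotvec/4deg [-0.02 -0.02 -0.17] shift now/.03 [-4.214  0.422  3.704] after turn [-4.214  0.366  3.711]
```

Emit:
drive_tool:
  rows:
    - [0,0,-0.45,0,0,0,0]
    - [0,0,0,-0.6,-0.01,0.3,0]
    - [0,0,0,-0.9,-0.01,0.5,0]
    - [0,0,0,-0.9,-0.01,0.5,0]
    - [0,0,0,-0.9,-0.01,0.5,0]
    - [0,0,0,-0.54,0,0.5,0]
    - [0,0,0,0,0,0.6,0]
    - [0,0,0,0,0,0.6,0]
    - [0,0,0,0,0,0.3,0]
    - [0,0,0,0,0,0,0]

```text
t: 31.1
tool_pos: [0.535, -0.2238, 0.0954]
ee_rot: [-3.14, -0.005, 1.883]
ft_force: [0.2, -0.5, -0.3]
gripper_width: 0.0854
finger_force: 0.0
```

```bash
python3 - <<'E'
from h import *
s,M=show()
togo(M,s['tool_pos'],frame(x=-ang(-72.7),z=[0,0,-1]),[.5325,-.231,.026])
E
```

```text
31.1 [ 0.535  -0.2238  0.0954] [[-0.307, 0.952, -0.003], [0.952, 0.307, 0.004], [0.005, -0.002, -1.0]] [ 0.475  0.421 -0.179  1.864  0.091  0.869  0.565] [ 0.2 -0.5 -0.3] 0.0854
rotvec/4deg [-0.03 -0.07  0.14] shift now/.03 [-0.213 -0.147  2.312] after turn [-0.203 -0.15   2.313]
```

Emit:
drive_tool:
  rows:
    - [-0.03,-0.07,0.14,-0.2,-0.15,0.4,0]
    - [0,0,0,0,0,0.6,0]
    - [0,0,0,0,0,0.6,0]
    - [0,0,0,0,0,0.5,0]
    - [0,0,0,0,0,0.2,0]
    - [0,0,0,0,0,0,0]
    - [0,0,0,0,0,0,70]
    - [0,0,0,0,0,0,100]
    - [0,0,0,0,0,0,255]
    - [0,0,0,0,0,0,255]
  newtons: 40

```text
t: 32.1
tool_pos: [0.5346, -0.2319, 0.0299]
ee_rot: [3.137, 0.004, 1.872]
ft_force: [-2.3, -0.8, 3.0]
gripper_width: 0.0558
finger_force: 43.2
```

```bash
python3 - <<'E'
from h import *
s,M=show();print(s['finger_force'],s['ft_torque'])
E
```

```text
32.1 [ 0.5346 -0.2319  0.0299] [[-0.297, 0.955, 0.005], [0.955, 0.297, -0.002], [-0.004, 0.004, -1.0]] [ 0.471  0.516 -0.16   1.89   0.118  0.738  0.546] [-2.3 -0.8  3. ] 0.0558
43.23188692331314 [-0.07145644  0.55532299  0.01700072]
```

Emit:
drive_tool:
  rows:
    - [0,0,0,0,0,-0.08,255]
    - [0,0,0,0,0,-0.1,255]
    - [0,0,0,0,0,-0.12,255]
    - [0,0,0,0,0,-0.12,255]
    - [0,0,0,0,0,-0.12,255]
    - [0,0,0,0,0,-0.12,255]
    - [0,0,0,0,0,-0.12,255]
    - [0,0,0,0,0,-0.15,255]
    - [0,0,0,0,0,-0.2,255]
    - [0,0,0,0,0,-0.3,255]

```text
t: 33.1
tool_pos: [0.5335, -0.2311, 0.0719]
ee_rot: [3.139, 0.002, 1.872]
ft_force: [-0.2, -0.3, -2.7]
gripper_width: 0.0557
finger_force: 42.7
```

Emit:
drive_tool:
  rows:
    - [0,0,0,0,0,-0.5,255]
    - [0,0,0,0,0,-0.6,255]
    - [0,0,0,0,0,-0.6,255]
    - [0,0,0,0,0,-0.3,255]
    - [0,0,0,0,0,0,255]

```text
t: 33.6
tool_pos: [0.5354, -0.2318, 0.1342]
ee_rot: [3.134, 0.005, 1.872]
ft_force: [0.7, 0.1, -1.7]
gripper_width: 0.0559
finger_force: 42.8
```

```bash
python3 - <<'E'
from h import *
import pickle
s,M=show()
a=capture("scene");b=capture("side");w=capture("wrist");pickle.dump((a,b,w,s),open("v10.pkl","wb"))
# lid/tablets vs wood: print classified map  t=bright white, #=grey, w=wood
for n,c in(("scene",a),("side",b)):
    img=c["img"];hsv=cv2.cvtColor(img,cv2.COLOR_BGR2HSV)
    x0,y0,x1,y1={"scene":(165,140,280,245),"side":(310,95,415,200)}[n]
    print(n);print("\n".join("".join("w" if hsv[y,x,1]>100 else ("#" if hsv[y,x,2]<120 else("o" if hsv[y,x,2]<150 else ".")) for x in range(x0,x1,2)) for y in range(y0,y1,3)))
E
```

```text
33.6 [ 0.5354 -0.2318  0.1342] [[-0.297, 0.955, 0.009], [0.955, 0.297, -0.003], [-0.005, 0.008, -1.0]] [ 0.488  0.367 -0.179  1.844  0.08   0.928  0.575] [ 0.7  0.1 -1.7] 0.0559
scene
.............#w####w##....................................
.............o########....................................
..............######w#o...ooo...........................##
.............o#w#############o........................####
........o########w#w##########......................######
........o#o#####w#w#w#########....................o#######
........o###########w#########...................#########
........o########wwww#########o................o##########
........################wwwwwwo...............############
........###wwwwww##w##wwwwwwww#.............##############
........owwwwwwww##ww##wwwwwww#............###############
.........#wwwwwww##w###w#######..........o##############..
.........######################.........###############...
.........o#####################.......o###############....
..........########ooo................###############o.....
...............................
[... 2343 characters left out ...]
.....#wwwwwwwwwwwww###########wwwwwwwwwwwww.........
......owwwwwwwwwwwwww##########wwwwwwwwwwwww#........
......#wwwwwwwwwwwwwwww##wwwwwwwwwwwwwwwwwwww........
......#wwwwwwwwwwwwwwwwwwwwwwwwwwwwwwwwwwwwww........
......#wwwwwwwwwwwwwwwwwwwwwwwwwwwwwwwwwwwwww##oo....
......#wwwwwwwwwwwwwwwwwwwwwwwwwwwwwwwwwwwwww######oo
......#wwwwwwwwwwwwwwwwwwwwwwwwwwwwwwwwwwwwwww#######
......#wwwwwwwwwwwwwwwwwwwwwwwwwwwwwwwwwwwwwww#######
......#wwwwwwwwwwwwwwwwwwwwwwwwwwwwwwwwwwwwwww#######
......#wwwwwwwwwwwwwwwwwwwwwwwwwwwwwwwwwwwwwwww######
......o##wwwwwwwwwwwwwwwwwwwwwwwwwwwwwwwwwwwww#######
.............................................oo######
.................................................o###
```

Emit:
drive_tool:
  rows:
    - [0,0,0,0.4,0.05,0,255]
    - [0,0,0,0.8,0.11,0,255]
    - [0,0,0,1,0.14,0,255]
    - [0,0,0,1,0.14,0,255]
    - [0,0,0,1,0.14,0,255]
    - [0,0,0,1,0.14,0,255]
    - [0,0,0,1,0.14,0,255]
    - [0,0,0,1,0.14,0.2,255]
    - [0,0,0,0.9,0.12,0.3,255]
    - [0,0,0,0.7,0.09,0.4,255]

```text
t: 34.75
tool_pos: [0.489, 0.0348, 0.1037]
ee_rot: [3.138, 0.001, 1.875]
ft_force: [0.4, 0.6, -1.8]
gripper_width: 0.0556
finger_force: 42.8
```

Emit:
drive_tool:
  rows:
    - [0,0,0,0.3,0.04,0.5,255]
    - [0,0,0,0,0,0.6,255]
    - [0,0,0,0,0,0.6,255]
    - [0,0,0,0,0,0.5,255]
    - [0,0,0,0,0,0.3,255]
    - [0,0,0,0,0,0,255]

```text
t: 35.35
tool_pos: [0.4868, 0.041, 0.0276]
ee_rot: [-3.141, 0.001, 1.873]
ft_force: [-1.1, -1.1, -1.3]
gripper_width: 0.0556
finger_force: 42.9
```

```bash
python3 - <<'E'
from h import *
show()
E
```

```text
35.35 [0.4868 0.041  0.0276] [[-0.298, 0.955, 0.0], [0.955, 0.298, -0.001], [-0.001, -0.0, -1.0]] [ 0.098  0.4   -0.301  2.104  0.191  0.662 -0.029] [-1.1 -1.1 -1.3] 0.0556
```

Emit:
drive_tool:
  rows:
    - [0,0,0,0,0,0.2,255]
    - [0,0,0,0,0,0.12,255]
    - [0,0,0,0,0,0.08,255]
    - [0,0,0,0,0,0,255]

```text
t: 35.75
tool_pos: [0.4889, 0.0405, 0.0172]
ee_rot: [3.138, 0.002, 1.872]
ft_force: [-0.9, -0.7, -2.1]
gripper_width: 0.0554
finger_force: 42.9
```

Emit:
drive_tool:
  rows:
    - [0,0,0,0,0,0.05,255]
    - [0,0,0,0,0,0,255]

```text
t: 35.95
tool_pos: [0.489, 0.0405, 0.0158]
ee_rot: [3.137, 0.002, 1.872]
ft_force: [0.1, 0.1, -2.0]
gripper_width: 0.0559
finger_force: 42.9
```

Emit:
drive_tool:
  rows:
    - [0,0,0,0,0,0.06,255]
    - [0,0,0,0,0,0,255]

```text
t: 36.15
tool_pos: [0.4894, 0.0406, 0.0149]
ee_rot: [3.138, 0.003, 1.872]
ft_force: [-2.1, 0.0, 5.1]
gripper_width: 0.0555
finger_force: 43.5
```

Emit:
drive_tool:
  rows:
    - [0,0,0,0,0,0.05,255]
    - [0,0,0,0,0,0,255]

```text
t: 36.35
tool_pos: [0.4893, 0.0406, 0.0148]
ee_rot: [3.139, 0.004, 1.872]
ft_force: [-6.5, -0.4, 17.3]
gripper_width: 0.0557
finger_force: 44.7
```

Contact. Release, rise and move off toward the board to look at the tray.

Emit:
drive_tool:
  rows:
    - [0,0,0,0,0,-0.04,60]
    - [0,0,0,0,0,0,0]
    - [0,0,0,0,0,0,0]
    - [0,0,0,0,0,0,0]
    - [0,0,0,0,0,-0.3,0]
    - [0,0,0,0,0,-0.8,0]
    - [0,0,0,0,0,-1,0]
    - [0,0,0,0,0,-1,0]
    - [0,0,0,0,0,-1,0]
    - [0,0,0,0,0,-1,0]

```text
t: 37.35
tool_pos: [0.488, 0.0408, 0.1682]
ee_rot: [3.137, 0.002, 1.873]
ft_force: [0.6, 0.4, -0.2]
gripper_width: 0.0855
finger_force: 0.0
```

Emit:
drive_tool:
  rows:
    - [0,0,0,-0.8,0,-0.5,0]
    - [0,0,0,-1,0,-0.5,0]
    - [0,0,0,-1,0,-0.5,0]
    - [0,0,0,-1,0,0,0]
    - [0,0,0,-1,0,0,0]
    - [0,0,0,-0.6,0,0,0]
    - [0,0,0,0,0,0,0]

```text
t: 38.05
tool_pos: [0.5362, -0.1173, 0.212]
ee_rot: [3.138, 0.003, 1.867]
ft_force: [0.3, -0.2, -0.6]
gripper_width: 0.0856
finger_force: 0.0
```

```bash
python3 - <<'E'
from h import *
import pickle
s,M=show();s=get_state();w=capture("wrist");a=capture("scene");b=capture("side");pickle.dump((a,b,w,s),open("v11.pkl","wb"))
for n,c in(("scene",a),("side",b)): cv2.imwrite(f"pics/{n}11.png",c["img"])
cv2.imwrite("pics/w11.png",w["img"])
C=lambda i,x,y,ww,h,W,H:cv2.resize(i[y:y+h,x:x+ww],(W,H),interpolation=cv2.INTER_CUBIC)
cv2.imwrite("pics/v11.png",np.vstack([np.hstack([C(a["img"],170,170,100,75,400,300),C(b["img"],310,120,100,75,400,300)]),np.hstack([C(a["img"],100,100,400,225,400,225),cv2.resize(w["img"],(400,225))])]))
E
```

```text
38.05 [ 0.5362 -0.1173  0.212 ] [[-0.292, 0.956, 0.004], [0.956, 0.292, -0.002], [-0.003, 0.004, -1.0]] [ 0.34   0.221 -0.226  1.856  0.058  1.065  0.387] [ 0.3 -0.2 -0.6] 0.0856
```

View pics/v11.png

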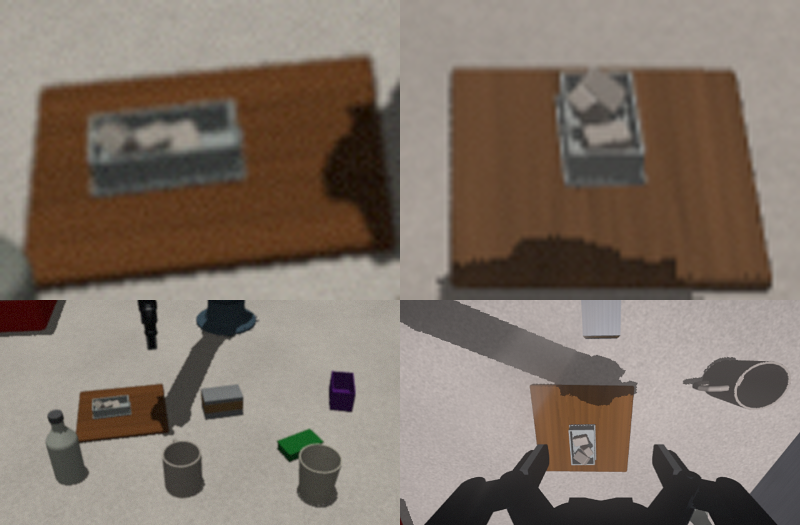

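The lid lies on the board as a tray, and all three tablets show in it in the side crop at about (585,95), (600,85) and (605,133). The tin stands mouth down on the counter at about (222,401) in the overview, and the cup, mug and bottle haven't moved.

```bash
python3 -c "
from plant import *
print(hand_in())"
```

```text
the job is handed in; nothing more can be done
None
```

The job is handed in at about 38 s: the lid lies on the board as a tray with all three tablets in it, the tin stands mouth down on the counter clear of it, and the cup, mug and bottle were left alone.

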